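Unlatch and open the wooden pen chest

TASK

On the drawing desk stand two pen chests. Flip up the brass hasp of the brown wooden one, off its staple, until it sticks straight out from the front or further; then raise that chest's lid by its knob to about 70 degrees or further, so that it stays open, and let go. Leave the blue chest alone.

Things in the scene. Friction and masses are not known exactly. Their poses are not given: they have to be found in the camera images.
- wood_chest: Brown wooden pen chest, brass fittings, fixed; 150 mm deep (x), 240 wide (y), 102 high with its 12 mm lid. Origin: centre of its underside; z up, +x from its front (hasp side, towards the robot) to its back, +y to its left side as the robot sees it. The lid hinges about a line along y at x = 75, z = 90.5 mm. The hasp hinges about a line along y at x = -79, z = 96.5 mm (lid shut).
- hasp_pull (a point): Centre of the wooden chest's hasp pull: a brass bar with round ends along the chest's y, 16 mm in diameter, 26 long, at the end of the hasp's lip. With the hasp at 0 and the lid shut it is at (-129, -55, 66.5) mm in the chest's frame: 50 mm before and 30 below the hasp's hinge. Pinched along y from above, it turns between the fingers.
- wood_hasp (a joint): Angle (rad, relative to the lid) of the brass hasp, a slotted leaf 30 mm wide, 46 long: 0 hanging down the front over the staple, 1.57 straight out, at most 3.0. The staple sticks out 16 mm through the slot; while the hasp is on it the lid lifts only about 4 mm. Slightly stiff hinge (1 N at the pull); stays where it is left.
- lid_knob (a point): Centre of the wooden chest's lid knob: a brass bar with round ends along the chest's y, 18 mm in diameter, 26 long, on a 12 mm thick stem, 30 mm above the lid. With the lid shut it is at (-47, 55, 132.5) mm in the chest's frame. Pinched along y from above, it turns between the fingers as the lid rises.
- wood_lid (a joint): Angle (rad) of the wooden chest's lid: 0 shut, 1.57 upright, at most 1.9; its front edge rises and goes back (+x of the chest). A stiff hinge, about 4 to 8 N at the knob; it stays where it is left.
- blue_chest: Blue painted pen chest with steel fittings beside the wooden one, same shape, size, origin and axes, fixed too; not to be touched. Its hasp hangs at any angle from 0 to 50 degrees.

How it is judged:
On the way:
1. the wooden chest's hasp is flipped up clear of its staple while the lid is still shut (value of joint wood_hasp above 1.2 rad and value of joint wood_lid below 0.12 rad), for 0.2 s.
At the end, for the whole second after the job is handed in: The wooden chest's lid stands open by at least 57 degrees (1.0 rad) and still, its hasp turned up at least 57 degrees (1.0 rad) from hanging. On the way the hasp was turned up by 1.2 rad or more with the lid still shut (under 0.12 rad) (value of joint each of wood_hasp, wood_lid above 1 rad and velocity of joint wood_lid between -0.05 and 0.05 rad/s); the robot touches nothing.
It fails at once if the blue chest is touched with more than 2 N (contact force between blue_chest and the arm above 2 N or contact force between blue_chest and the fingers above 2 N).
It also fails if it takes over 46 s, if anything falls off the work surface, if the arm or the gripper's body presses on something with over 40 N, if the wrist force passes 120 N, or if a joint passes its speed limit or range.

ROBOT

A 6-joint arm with a two-finger parallel gripper is mounted at the origin on the work surface. World frame = base frame: x ahead of the robot, y to its left, z up, the work surface at z = 0. Lengths are in m, angles in rad, forces in N, time in s.
With the tool pointing down it reaches from about 0.325 to 0.9 m from the base axis. Payload 3.5 kg.
Tool frame: the origin (TCP) lies between the finger pads; the fingertips stand 14 mm ahead of it and the grasp point (between the pads) lies 5 mm behind it; y points along the fingers, z is the direction in which the jaws open and shut, and the axes are right-handed (so a half turn about y gives the same grasp; the last joint's range is limited). The gripper opens to 85 mm and grips with 20 to 120 N. Pads are 22 mm wide; open, the fingers measure 114 mm over their backs; the gripper's body (76 mm by 85 mm) begins 54 mm behind the grasp point. The pads swing forward as they close: fully open they stand 13 mm farther back than shut.
Start: joints at [-1.343, 0.276, -0.026, 1.268, 0, 1.467], TCP at [0.203, -0.591, 0.245] pointing down, gripper open.
Joint ranges: [-3.12, 3.12], [-0.85, 1.88], [-1.08, 1.24], [-1.95, 2.15], [-1.57, 1.53], [-3.14, 3.14]. Speed limits (rad/s): [2.57, 2.57, 3.14, 3.14, 3.14, 3.14].

INTERFACE

Orientations are given as a rotation vector (axis times angle).
In Python, from workcell import robot, get_image, look_for, silhouettes gives the robot as it stands.
- The arm moves only by the shell command python3 -m jog 'ROWS' [OPENING]. ROWS is JSON, a list of rows, each a list of 6 numbers: the shift along the tool's x, y, z in mm, then the turn, a rotation vector about the tool's x, y, z in degrees. In form: [[x, y, z, ax, ay, az], ...]. A call has 1 to 20 rows; each row is the pose to reach, as a shift and turn from the pose measured when the call began, along the tool's axes at that moment; what a row does not reach only later rows make up. A row lasts 1/12 s, in which the tool goes at most 41.7 mm and 7.16 degrees, less where a joint would pass 70% of its speed; a pose out of reach is approached as far as the arm can. A call with a gripper value outside its range is refused whole. OPENING is the opening, from 0 (shut) to 1 (fully open), set as the call begins (- or left out, the last holds). The fingers move at their own pace and stop on an object; the grip force is fixed at half the most. Time passes only in rows, so rows that repeat a pose let the fingers close. It gives the time, the measured TCP pose, the force and the opening at its end, in the units of the state.
- robot.get_state(): the state, without advancing time (a new reading comes with each control period).
- get_image(name): name is "scene" or "top"; returns a dict with "pixels" (400x640x3 uint8, red, green, blue), "mtx" (3x3 intrinsics, pixels), "extrinsics" (4x4, takes a point from world to camera coordinates). Camera axes: x right, y up, looking along -z (the intrinsics and any distortion apply to the point x, -y, -z); pixel columns grow to the right and rows downward; lengths in m; the calibration is good to about 2 mm. A picture is of the moment at which its call begins. There is no depth.
- robot.finish_job(): hands the job in, once; it reports no verdict.
Trained networks look in a picture, given as the dict that the camera call returned (one of the last four; its "shot" number tells which), for a name from the list of things; names that differ only in an ending like _2 or _b are one class to them, and where a whole thing is asked for, a point or a joint stands for the part that bears it (a point fixed in the world has none). Each returns a list of dicts, best first, with "score" (0 to 1); they miss things now and then, are a little off and sometimes report something else, mostly with a low value. They report only what shows in the picture. A call takes as long as a camera call.
- look_for(picture, target): "uv" ([column, row] in pixels, amid what is visible of it).
- silhouettes(picture, target): "region" (400x640 bool, what is visible of it) and "uv" ([column, row] in pixels, amid what is visible of it).
The state is a dict: "time_s": time; "joint_pos": joint angles; "dq": joint speeds; "joint_torque": joint torques, N m; "tcp_pos": TCP position; "orientation": TCP orientation; "contact_force": force on the tool from outside, world axes, zero at the start; "wrist_torque": the same for the moment, N m; "gripper_width": finger opening in m.
Only numpy, scipy, OpenCV 4.12 (cv2) and the standard library are available. Lean on these libraries where they do the work, as an engineer would, in place of code of your own. Each camera call takes 0.05 s, during which the arm holds its last target. There are 200 camera calls.

## Working session

There is one attempt and no reset: what is moved stays moved. The work goes in short steps, Python scripts to look and compute and a shell command to move; the robot and the scene stay as the last step left them, time stands still between calls to the robot, and variables do not carry over. Pictures are saved under pics/ and viewed, about 8 in all and at most 12, crops included, and the job is handed in when it is done.

```bash
mkdir -p pics; cat > h.py <<'E'
import numpy as np, cv2
from scipy.spatial.transform import Rotation as R
from workcell import robot, get_image, look_for, silhouettes
def proj(im,P):
    P=np.atleast_2d(P); E=im["extrinsics"]; c=P@E[:3,:3].T+E[:3,3]
    c=c*[1,-1,-1]; p=c@np.array(im["mtx"]).T; return p[:,:2]/p[:,2:]
def save(im,n): cv2.imwrite(f"pics/{n}.png",im["pixels"][:,:,::-1])
E
python3 - <<'E'
from h import *
ims={n:get_image(n) for n in("scene","top")}
cv2.imwrite("pics/a.png",np.vstack([cv2.resize(ims[n]["pixels"][:,:,::-1],(480,300)) for n in ims]))
for n,im in ims.items():
    save(im,n); print(n,im.keys(),np.round(im["mtx"],1).tolist(),np.round(np.linalg.inv(im["extrinsics"]),3).tolist())
    for t in("wood_chest","blue_chest","hasp_pull","lid_knob","wood_hasp","wood_lid"):
        print(t,[(np.round(d["uv"],1).tolist(),round(d["score"],2)) for d in look_for(im,t)])
print(robot.get_state())
E
```

```text
scene dict_keys(['pixels', 'mtx', 'extrinsics', 'shot']) [[485.1, 0.0, 310.2], [0.0, 485.1, 189.0], [0.0, 0.0, 1.0]] [[0.58, -0.704, 0.409, 0.984], [0.814, 0.495, -0.302, -0.343], [0.01, 0.509, 0.861, 1.002], [0.0, 0.0, 0.0, 1.0]]
wood_chest [([389.2, 155.9], 0.8)]
blue_chest []
hasp_pull [([340.5, 127.1], 0.66)]
lid_knob []
wood_hasp []
wood_lid [([387.3, 148.4], 0.63)]
top dict_keys(['pixels', 'mtx', 'extrinsics', 'shot']) [[408.4, 0.0, 319.9], [0.0, 408.4, 196.1], [0.0, 0.0, 1.0]] [[-0.016, 0.991, -0.134, 0.451], [-1.0, -0.018, -0.018, -0.026], [-0.021, 0.134, 0.991, 1.053], [0.0, 0.0, 0.0, 1.0]]
wood_chest [([237.6, 206.2], 0.81)]
blue_chest [([397.4, 203.1], 0.78)]
hasp_pull [([254.0, 255.9], 0.62)]
lid_knob [([238.7, 206.5], 0.67)]
wood_hasp [([253.6, 258.1], 0.59)]
wood_lid [([235.6, 205.8], 0.94)]
{'time_s': 0.7, 'joint_pos': array([-1.34342419e+00,  2.76341455e-01, -2.63762330e-02,  1.26800147e+00,
        1.04185406e-05,  1.46741257e+00]), 'dq': array([ 4.39176682e-04,  1.30813889e-04, -9.25055413e-05, -2.34902604e-03,
        1.47278853e-04,  8.49645089e-05]), 'joint_torque': array([-1.06616095e-03, -4.45325804e+01,  2.95479566e+01,  6.97759606e-04,
       -3.39385906e-04, -4.54895087e-06]), 'tcp_pos': array([ 0.20297861, -0.59113042,  0.24536091]), 'orientation': array([-0.34084264,  2.04218351, -2.04234164]), 'contact_force': array([-0.69570516, -0.13170542, -0.1510258 ]), 'wrist_torque': array([ 0.03267303, -0.02359347,  0.02451949]), 'gripper_width': 0.08529368181396144}
```

View pics/a.png

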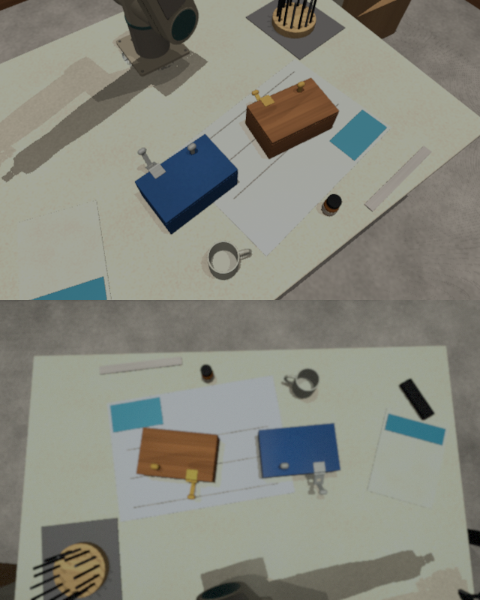

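Both chests are seen. In the half-size view, the wooden chest is at top-image (178,155), its knob at about (155,167) and its hasp pull at (193,195). I'll fit its pose to the silhouettes.

```bash
cat >> h.py <<'E'
def T(p,q): # chest-frame points (m) -> world, p=(x,y,yaw)
    c,s=np.cos(p[2]),np.sin(p[2]); q=np.atleast_2d(q)
    return q@np.array([[c,s,0],[-s,c,0],[0,0,1]])+[p[0],p[1],0]
box=np.array([[x,y,z] for x in(-.075,.075) for y in(-.12,.12) for z in(0,.102)])
def hull(im,p):
    m=np.zeros((400,640),np.uint8)
    h=cv2.convexHull(proj(im,T(p,box)).astype(np.float32))
    cv2.fillConvexPoly(m,np.round(h*16).astype(np.int32),1,shift=4); return m>0
E
python3 - <<'E'
from h import *
from scipy.optimize import minimize
ims=[get_image(n) for n in("scene","top")]
for name,p0 in(("wood_chest",[.47,.14,0]),("blue_chest",[.47,-.2,0])):
    M=[]
    for im in ims:
        hsv=cv2.cvtColor(im["pixels"],cv2.COLOR_RGB2HSV); h,s,v=hsv[:,:,0],hsv[:,:,1],hsv[:,:,2]
        m=((h<18)&(s>85)) if name[0]=="w" else ((h>104)&(h<130)&(s>120))
        m=cv2.morphologyEx(m.astype(np.uint8),cv2.MORPH_CLOSE,np.ones((9,9)))
        # keep component nearest the guess
        n,l,st,ce=cv2.connectedComponentsWithStats(m)
        g=proj(im,T(p0,[0,0,.1]))[0]
        k=max(range(1,n),key=lambda i:st[i,4]-20*np.linalg.norm(ce[i]-g)); M.append(l==k); print(st[k])
    f=lambda p:sum(1-(hull(i,p)&m).sum()/(hull(i,p)|m).sum() for i,m in zip(ims,M))
    r=minimize(f,p0,method="Nelder-Mead",options=dict(initial_simplex=np.array(p0)+np.array([[0,0,0],[.05,0,0],[0,.05,0],[0,0,.2]])))
    r=minimize(f,r.x,method="Nelder-Mead",options=dict(initial_simplex=r.x+np.array([[0,0,0],[.01,0,0],[0,.01,0],[0,0,.05]])))
    p=r.x;print(name,p.round(4),r.fun)
    pull,knob=T(p,[[-.129,-.055,.0665],[-.047,.055,.1325]]); print("pull",pull.round(4),"knob",knob.round(4))
    for im in ims:
        print(proj(im,np.array([pull,knob])).round(1).tolist())
    if name[0]=="w":
        out=[]
        for im in ims:
            px=im["pixels"][:,:,::-1].copy(); u=proj(im,T(p,[0,0,.06]))[0].astype(int)
            for q in proj(im,np.vstack([T(p,box),pull,knob])): px[int(q[1]+.5),int(q[0]+.5)]=(255,0,255)
            out.append(cv2.resize(px[max(0,u[1]-75):max(0,u[1]-75)+150,u[0]-100:u[0]+100],None,fx=3.8/1.9,fy=2,interpolation=cv2.INTER_NEAREST)); print("crop",u-[100,75])
        cv2.imwrite("pics/b.png",np.hstack(out))
E
```

```text
[ 327  104  125  107 7809]
[ 183  171  109   71 6168]
wood_chest [ 0.562   0.1928 -0.1301] 0.1697937018813378
pull [0.4269 0.155  0.0665] knob [0.5225 0.2535 0.1325]
[[339.9, 122.1], [400.8, 111.6]]
[[252.9, 262.6], [204.6, 221.5]]
crop [287  78]
crop [138 132]
[ 180  180  136  132 9284]
[ 346  166  107   69 5926]
blue_chest [ 0.5676 -0.1892  0.0641] 0.2277406400332036
pull [ 0.4424 -0.2523  0.0665] knob [ 0.5172 -0.1373  0.1325]
[[195.1, 211.7], [255.7, 194.6]]
[[423.5, 253.4], [377.2, 220.8]]
```

View pics/b.png

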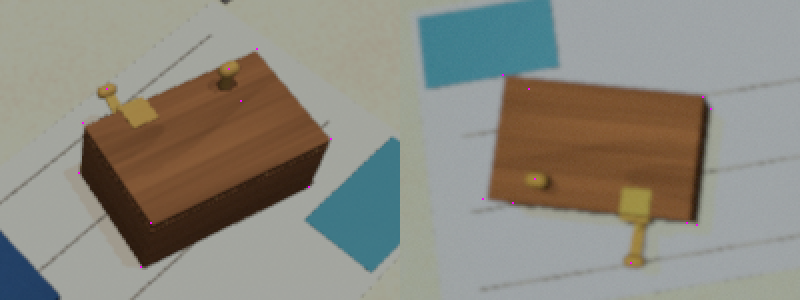

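```bash
cat >> h.py <<'E'
def rel(goal,yaw):
    """shift mm / turn deg in tool axes to put TCP at goal, pointing down, jaws along chest y"""
    s=robot.get_state(); A=R.from_rotvec(s["orientation"])
    best=None
    for sg in(1,-1):
        z=sg*np.array([-np.sin(yaw),np.cos(yaw),0]); y=np.array([0,0,-1.]); x=np.cross(y,z)
        r=(A.inv()*R.from_matrix(np.c_[x,y,z])).as_rotvec(degrees=True)
        if best is None or np.linalg.norm(r)<np.linalg.norm(best): best=r
    return (A.inv().apply(np.asarray(goal)-s["tcp_pos"])*1000).round(1),best.round(2)
E
python3 - <<'E'
from h import *
from scipy.optimize import least_squares
ims=[get_image(n) for n in("scene","top")]
obs=[np.array([[340.5,123],[401.5,113]]),np.array([[255,263],[206.5,222]])]
q=np.array([[-.129,-.055,.0665],[-.047,.055,.1325]])
r=least_squares(lambda p:np.concatenate([(proj(i,T(p,q))-o).ravel() for i,o in zip(ims,obs)]),[.562,.19,-.13])
print(r.x,r.fun.round(1)); p=(r.x+[.562,.1928,-.1301])/2; print(p)
for k in(0,1): 
    r=least_squares(lambda P:np.concatenate([(proj(i,P)[0]-o[k]) for i,o in zip(ims,obs)]),[.5,.2,.1]);print(r.x.round(4),r.fun.round(1),T(p,q[k]).round(4))
s=robot.get_state(); print(R.from_rotvec(s["orientation"]).as_matrix().round(2).tolist(), s["joint_pos"][5])
print(rel(T(p,[-.129,-.055,.18])[0],p[2]))
E
```

```text
[ 0.56310234  0.19000239 -0.13105263] [-1.2 -0.1 -1.2 -0.5 -1.  -0.8 -0.6 -1.1]
[ 0.56255117  0.1914012  -0.13057631]
[0.4274 0.1528 0.0645] [-1.2  0.2 -1.  -0.6] [[0.4275 0.1537 0.0665]]
[0.523  0.2528 0.1277] [-1.1  0.2 -0.9 -0.6] [[0.5231 0.2521 0.1325]]
[[-0.95, 0.0, 0.32], [-0.32, -0.0, -0.95], [-0.0, -1.0, 0.0]] 1.4673962463143713
(array([-454.2,   65.3, -631.5]), array([-0.  , 26.43, -0.  ]))
```

```bash
python3 -m jog '[[-454,65,-631,0,26.4,0],[-454,65,-631,0,26.4,0],[-454,65,-631,0,26.4,0],[-454,65,-631,0,26.4,0],[-454,65,-631,0,26.4,0],[-454,65,-631,0,26.4,0],[-454,65,-631,0,26.4,0],[-454,65,-631,0,26.4,0],[-454,65,-631,0,26.4,0],[-454,65,-631,0,26.4,0],[-454,65,-631,0,26.4,0],[-454,65,-631,0,26.4,0],[-454,65,-631,0,26.4,0],[-454,65,-631,0,26.4,0],[-454,65,-631,0,26.4,0],[-454,65,-631,0,26.4,0],[-454,65,-631,0,26.4,0],[-454,65,-631,0,26.4,0],[-454,65,-631,0,26.4,0],[-454,65,-631,0,26.4,0]]' 1
python3 - <<'E'
from h import *
p=(.5626,.1912,-.1306)
print(rel(T(p,[-.129,-.055,.0615])[0],p[2]))
E
```

```text
time_s: 2.57
tcp_pos: [0.4134, 0.0374, 0.1819]
orientation: [-0.094, -2.211, 2.144]
contact_force: [-0.3, -1.0, -0.1]
gripper_width: 0.0855
(array([  -4.2,  123.9, -113.2]), array([1.74, 2.58, 0.09]))
```

```bash
python3 -m jog '[[-4,30,-113,1.7,2.6,0],[-4,30,-113,1.7,2.6,0],[-4,30,-113,1.7,2.6,0],[-4,30,-113,1.7,2.6,0],[-4,30,-113,1.7,2.6,0],[-4,30,-113,1.7,2.6,0],[-4,30,-113,1.7,2.6,0]]' 1
python3 - <<'E'
from h import *
p=(.5626,.1912,-.1306)
print(rel(T(p,[-.129,-.055,.0615])[0],p[2]))
ims=[get_image(n) for n in("scene","top")]
out=[]
for im in ims:
    u=proj(im,T(p,[-.1,-.03,.08]))[0].astype(int)-[66,50]; u=np.maximum(u,0)
    out.append(cv2.resize(im["pixels"][u[1]:u[1]+100,u[0]:u[0]+132,::-1],(396,300))); print(u, (proj(im,T(p,[[-.129,-.055,.0665]]))-u)*3)
cv2.imwrite("pics/c.png",np.hstack(out))
E
```

```text
time_s: 3.15
tcp_pos: [0.4175, 0.0385, 0.1564]
orientation: [-0.09, -2.214, 2.143]
contact_force: [0.4, 0.0, 0.2]
gripper_width: 0.0854
(array([  -0.7,   98.6, -112.2]), array([1.85, 2.72, 0.18]))
[288  73] [[154.70067245 148.63916681]]
[177 198] [[229.67196293 193.10304157]]
```

View pics/c.png

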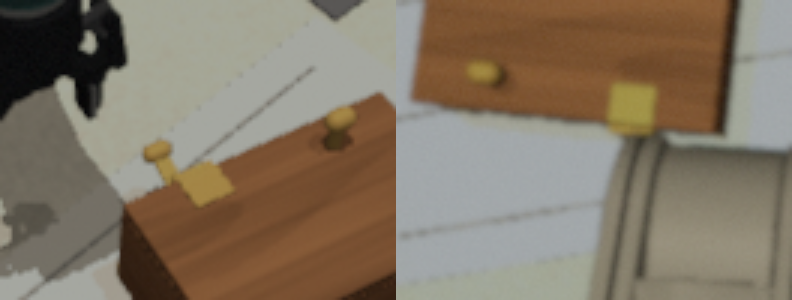

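The gripper is short of the goal: it descended but did not move sideways. A joint limit is likely.

```bash
python3 - <<'E'
from h import *
s=robot.get_state(); print(s["joint_pos"].round(3),s["dq"].round(3),R.from_rotvec(s["orientation"]).as_matrix().round(3).tolist())
E
```

```text
[-0.084 -0.023 -0.569  1.027  0.032  3.141] [ 0.002 -0.004  0.004  0.002 -0.001 -0.   ] [[-0.997, 0.001, -0.083], [0.083, 0.032, -0.996], [0.002, -0.999, -0.032]]
```

```bash
cat >> h.py <<'E'
def rel2(goal,yaw,sg=1):
    s=robot.get_state(); A=R.from_rotvec(s["orientation"])
    z=sg*np.array([-np.sin(yaw),np.cos(yaw),0]); y=np.array([0,0,-1.]); x=np.cross(y,z)
    return (A.inv().apply(np.asarray(goal)-s["tcp_pos"])*1000).round(1),(A.inv()*R.from_matrix(np.c_[x,y,z])).as_rotvec(degrees=True).round(2)
E
python3 - <<'E'
from h import *
p=(.5626,.1912,-.1306)
print(rel2(T(p,[-.129,-.055,.18])[0],p[2]))
E
python3 -m jog '[[0,-20,0,0,-7,0],[0,-20,0,0,-14,0],[0,-20,0,0,-21,0],[0,-20,0,0,-28,0],[0,-20,0,0,-35,0],[0,-20,0,0,-42,0],[0,-20,0,0,-49,0],[0,-20,0,0,-56,0],[0,-20,0,0,-63,0],[0,-20,0,0,-70,0],[0,-20,0,0,-77,0],[0,-20,0,0,-84,0],[0,-20,0,0,-91,0],[0,-20,0,0,-98,0],[0,-20,0,0,-105,0],[0,-20,0,0,-112,0],[0,-20,0,0,-119,0],[0,-20,0,0,-126,0],[0,-20,0,0,-133,0],[0,-20,0,0,-140,0]]' 1
python3 - <<'E'
from h import *
p=(.5626,.1912,-.1306)
print(rel2(T(p,[-.129,-.055,.18])[0],p[2]))
E
```

```text
(array([  -0.3,  -19.7, -116. ]), array([   0.25, -177.25,   -2.87]))
time_s: 4.92
tcp_pos: [0.4178, 0.0381, 0.1769]
orientation: [-1.454, 0.612, -0.594]
contact_force: [-0.7, 0.4, -1.0]
gripper_width: 0.0856
(array([-73.8,   0.6,  89.3]), array([ -1.73, -36.9 ,  -0.76]))
```

```bash
python3 -m jog '[[-74,0,89,-1.7,-37,-0.8],[-74,0,89,-1.7,-37,-0.8],[-74,0,89,-1.7,-37,-0.8],[-74,0,89,-1.7,-37,-0.8],[-74,0,89,-1.7,-37,-0.8],[-74,0,89,-1.7,-37,-0.8],[-74,0,89,-1.7,-37,-0.8],[-74,0,89,-1.7,-37,-0.8]]' 1
python3 - <<'E'
from h import *
p=(.5626,.1912,-.1306)
print(rel2(T(p,[-.129,-.055,.0615])[0],p[2]),robot.get_state()["joint_pos"].round(2))
im=get_image("scene")
u=[270,50]; a=cv2.resize(im["pixels"][50:170,270:430,::-1],None,fx=4,fy=4)
cv2.imwrite("pics/d.png",a)
E
```

```text
time_s: 5.58
tcp_pos: [0.4272, 0.1536, 0.1809]
orientation: [-1.568, 0.101, -0.103]
contact_force: [-0.1, -1.4, 0.1]
gripper_width: 0.0851
(array([ 2.000e-01,  1.194e+02, -1.000e-01]), array([-0.02,  0.06,  0.07])) [ 0.2   0.02 -0.47  1.08 -0.    0.33]
```

View pics/d.png

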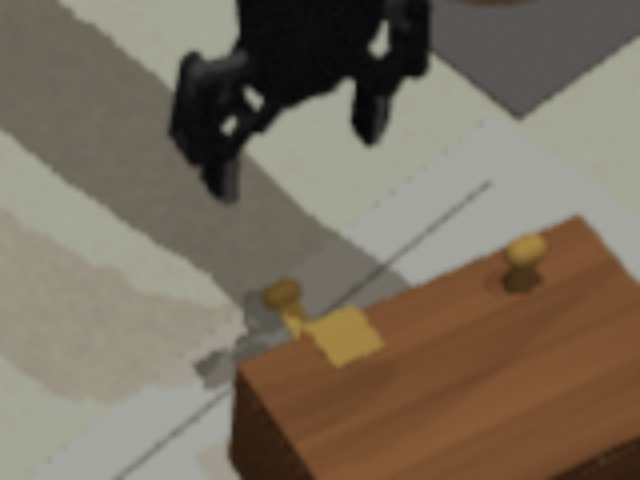

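```bash
python3 -m jog '[[0,30,0,0,0,0],[0,60,0,0,0,0],[0,90,0,0,0,0],[0,110,0,0,0,0],[0,119,0,0,0,0],[0,119,0,0,0,0],[0,119,0,0,0,0]]' 1 && python3 -m jog '[[0,0,0,0,0,0],[0,0,0,0,0,0],[0,0,0,0,0,0],[0,0,0,0,0,0],[0,0,0,0,0,0],[0,0,0,0,0,0],[0,0,0,0,0,0],[0,0,0,0,0,0]]' 0
python3 - <<'E'
from h import *
p=(.5626,.1912,-.1306)
print(rel2(T(p,[-.129,-.055,.0615])[0],p[2]))
a,b=-50,-30
for t in np.arange(0,2.05,.1): print(round(t,1),(-50*np.cos(t)-30*np.sin(t)+50).round(1), (30*np.cos(t)-50*np.sin(t)-30).round(1))
E
```

```text
time_s: 6.22
tcp_pos: [0.4276, 0.1533, 0.0621]
orientation: [-1.568, 0.102, -0.103]
contact_force: [-0.0, -0.1, -0.1]
gripper_width: 0.0853
time_s: 6.88
tcp_pos: [0.4283, 0.1531, 0.0629]
orientation: [-1.569, 0.101, -0.105]
contact_force: [-1.1, -2.2, 5.1]
gripper_width: 0.0228
(array([-0.8,  1.4,  0.3]), array([ 0.01, -0.  ,  0.15]))
0.0 0.0 0.0
0.1 -2.7 -5.1
0.2 -5.0 -10.5
0.3 -6.6 -16.1
0.4 -7.7 -21.8
0.5 -8.3 -27.6
0.6 -8.2 -33.5
0.7 -7.6 -39.3
0.8 -6.4 -45.0
0.9 -4.6 -50.5
1.0 -2.3 -55.9
1.1 0.6 -61.0
1.2 3.9 -65.7
1.3 7.7 -70.2
1.4 11.9 -74.2
1.5 16.5 -77.8
1.6 21.5 -80.9
1.7 26.7 -83.4
1.8 32.1 -85.5
1.9 37.8 -87.0
2.0 43.5 -87.9
```

```bash
python3 -m jog '[[-2.7,-5,0,0,0,0],[-5,-10.5,0,0,0,0],[-6.6,-16,0,0,0,0],[-7.7,-22,0,0,0,0],[-8.3,-27.6,0,0,0,0],[-8.2,-33.5,0,0,0,0],[-7.6,-39.3,0,0,0,0],[-6.4,-45,0,0,0,0],[-4.6,-50.5,0,0,0,0],[-2.3,-56,0,0,0,0],[0.6,-61,0,0,0,0],[4,-66,0,0,0,0],[7.7,-70,0,0,0,0],[12,-74,0,0,0,0],[16.5,-78,0,0,0,0],[21.5,-81,0,0,0,0],[26.7,-83.4,0,0,0,0],[32,-85.5,0,0,0,0],[32,-85.5,0,0,0,0],[32,-85.5,0,0,0,0]]' 0
python3 - <<'E'
from h import *
im=get_image("scene")
cv2.imwrite("pics/e.png",cv2.resize(im["pixels"][50:170,270:430,::-1],None,fx=4,fy=4))
E
```

```text
time_s: 8.55
tcp_pos: [0.4296, 0.152, 0.14]
orientation: [-1.562, 0.145, -0.051]
contact_force: [-48.9, 13.4, 13.3]
gripper_width: 0.0219
```

View pics/e.png

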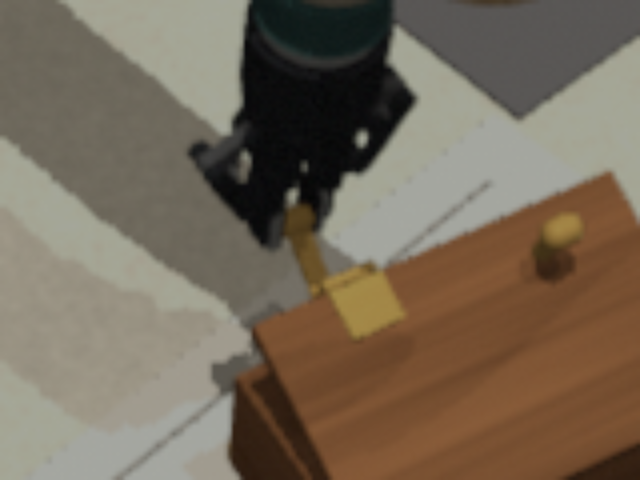

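The pull jammed at about 0.9 rad and the lid rose to about 0.13 rad. I'll relax, let go, back off upwards and look again.

```bash
python3 -m jog '[[0,0,0,0,0,0],[0,0,0,0,0,0],[0,0,0,0,0,0]]' 0; python3 -m jog '[[0,0,0,0,0,0],[0,0,0,0,0,0],[0,0,0,0,0,0],[0,0,0,0,0,0],[0,0,0,0,0,0]]' 0.8; python3 -m jog '[[0,-25,0,0,0,0],[0,-50,0,0,0,0],[0,-70,0,0,0,0],[0,-70,0,0,0,0],[0,-70,0,0,0,0]]' 0.8
python3 - <<'E'
from h import *
im=get_image("scene"); j=get_image("top")
a=[cv2.resize(i["pixels"][y:y+110,x:x+130,::-1],(390,330)) for i,x,y in((im,300,60),(j,180,165))]
cv2.imwrite("pics/f.png",np.hstack(a))
print(robot.get_state()["joint_pos"].round(2))
p=(.5626,.1912,-.1306); print(rel2(T(p,[-.129,-.055,.18])[0],p[2]))
E
```

```text
time_s: 8.85
tcp_pos: [0.4216, 0.1539, 0.1379]
orientation: [-1.558, 0.154, -0.035]
contact_force: [-10.8, 5.9, -0.8]
gripper_width: 0.0223
time_s: 9.27
tcp_pos: [0.4228, 0.1539, 0.1386]
orientation: [-1.558, 0.152, -0.037]
contact_force: [0.1, 0.5, 0.7]
gripper_width: 0.0682
time_s: 9.68
tcp_pos: [0.4297, 0.153, 0.21]
orientation: [-1.557, 0.149, -0.04]
contact_force: [0.9, -0.1, 0.4]
gripper_width: 0.0687
[ 0.18  0.04 -0.39  1.21  0.03  0.3 ]
(array([ 2. , 27.7,  0.6]), array([-0.3 ,  0.57, -4.3 ]))
```

View pics/f.png

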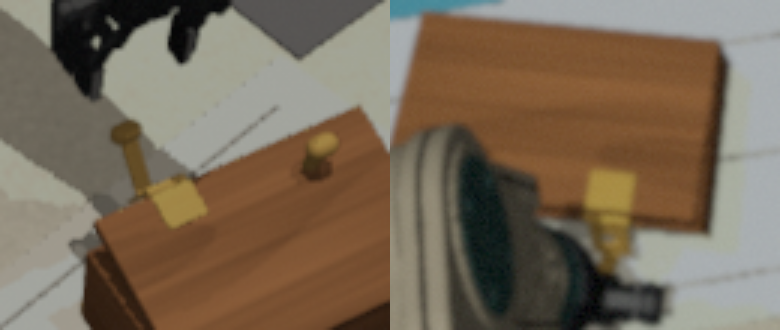

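The lid stands about 7° open and the hasp is about 55° up, clear of its staple. I'll press the lid shut with closed fingertips between the hasp plate and the knob, then push the pull over.

```bash
python3 - <<'E'
from h import *
p=(.5626,.1912,-.1306); print(rel2(T(p,[-.05,0,.16])[0],p[2]))
E
```

```text
(array([82.8, 42. , 54.7]), array([-0.3 ,  0.57, -4.3 ]))
```

```bash
python3 -m jog '[[28,0,18,0,0.5,-4.3],[56,0,36,0,0.5,-4.3],[83,0,55,0,0.5,-4.3],[83,20,55,0,0.5,-4.3],[83,40,55,0,0.5,-4.3],[83,42,55,-0.3,0.5,-4.3],[83,42,55,-0.3,0.5,-4.3],[83,42,55,-0.3,0.5,-4.3]]' 0
python3 - <<'E'
from h import *
p=(.5626,.1912,-.1306); print(rel2(T(p,[-.05,0,.1155])[0],p[2]))
E
```

```text
time_s: 10.45
tcp_pos: [0.5127, 0.1978, 0.1596]
orientation: [-1.569, 0.103, -0.1]
contact_force: [0.4, 0.1, 0.3]
gripper_width: 0.0001
(array([ 0.4, 44.1, -0. ]), array([ 0.03,  0.07, -0.08]))
```

```bash
python3 -m jog '[[0,10,0,0,0,0],[0,20,0,0,0,0],[0,27,0,0,0,0],[0,34,0,0,0,0],[0,39,0,0,0,0],[0,43,0,0,0,0],[0,45,0,0,0,0],[0,46,0,0,0,0],[0,46,0,0,0,0],[0,46,0,0,0,0]]' 0
```

```text
time_s: 11.28
tcp_pos: [0.5118, 0.1978, 0.1163]
orientation: [-1.569, 0.103, -0.099]
contact_force: [-10.2, -1.1, 20.8]
gripper_width: -0.0001
```

```bash
python3 -m jog '[[0,-25,0,0,0,0],[0,-50,0,0,0,0],[0,-74,0,0,0,0],[-32,-74,-14,0,0,0],[-64,-74,-28,0,0,0],[-96,-74,-42,0,0,0],[-126,-74,-55,0,0,0],[-126,-74,-55,0,0,0],[-126,-45,-55,0,0,0],[-126,-15,-55,0,0,0],[-126,1,-55,0,0,0],[-126,1,-55,0,0,0]]' 0
python3 - <<'E'
from h import *
p=(.5626,.1912,-.1306); print(rel2(T(p,[-.175,-.055,.115])[0],p[2]))
im=get_image("scene")
cv2.imwrite("pics/g.png",cv2.resize(im["pixels"][60:170,290:430,::-1],(560,440)))
E
```

```text
time_s: 12.28
tcp_pos: [0.377, 0.1585, 0.1122]
orientation: [-1.572, 0.108, -0.095]
contact_force: [-1.0, -0.6, -0.3]
gripper_width: -0.0002
(array([ 4.8, -2.8,  1.6]), array([ 0.22,  0.07, -0.48]))
```

View pics/g.png

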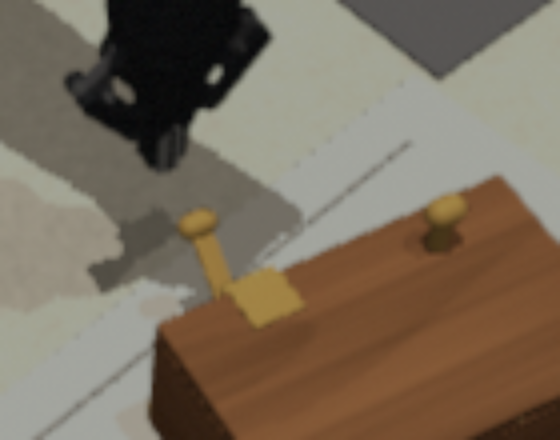

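The lid is shut and the hasp pull stands at about (198,220) in the crop. I'll push it back with the closed fingers.

```bash
python3 -m jog '[[8,-2,1,0,0,0],[16,-3,1,0,0,0],[22,-5,1,0,0,0],[28,-8,1,0,0,0],[33,-11,1,0,0,0],[38,-15,1,0,0,0],[43,-19,1,0,0,0],[48,-23,1,0,0,0],[53,-26,1,0,0,0],[58,-28,1,0,0,0],[63,-30,1,0,0,0],[68,-31,1,0,0,0],[72,-32,1,0,0,0],[76,-32,1,0,0,0],[76,-32,1,0,0,0],[76,-32,1,0,0,0]]' 0
python3 - <<'E'
from h import *
p=(.5626,.1912,-.1306); print(rel2(T(p,[-.175,-.055,.115])[0],p[2]))
im=get_image("scene")
cv2.imwrite("pics/i.png",cv2.resize(im["pixels"][60:170,290:430,::-1],(560,440)))
E
```

```text
time_s: 13.67
tcp_pos: [0.454, 0.1501, 0.1454]
orientation: [-1.571, 0.107, -0.096]
contact_force: [-0.0, -0.3, -0.7]
gripper_width: 0.0005
(array([-72.5,  30.8,   0.1]), array([ 0.17,  0.07, -0.38]))
```

View pics/i.png

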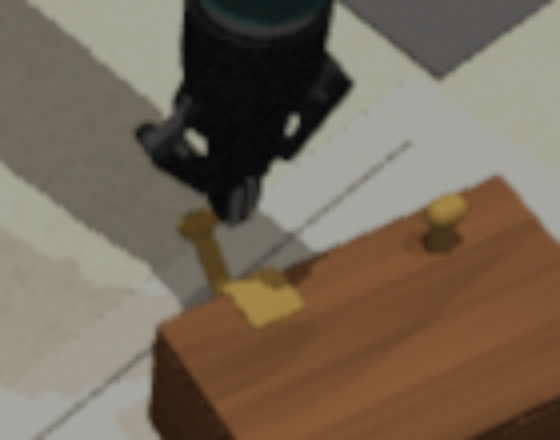

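The pull did not move, so the finger passed it. I'll solve for the hasp angle from the pull's pixel, (339.5,115.5), and check the tip projection.

```bash
python3 - <<'E'
from h import *
p=(.5626,.1912,-.1306)
im=get_image("scene"); s=robot.get_state()
print("tip",proj(im,s["tcp_pos"]-[0,0,.014]),[np.round(d["uv"],1) for d in look_for(im,"hasp_pull")])
for t in np.arange(0,2.1,.2):
    q=[-.079-.05*np.cos(t)-.03*np.sin(t),-.055,.0965-.03*np.cos(t)+.05*np.sin(t)]
    print(round(t,1),np.round(q,4),proj(im,T(p,q)).round(1))
j=get_image("top"); print("top",[(np.round(d["uv"],1),d["score"]) for d in look_for(j,"hasp_pull")])
E
```

```text
tip [[347.01813041 112.9024941 ]] []
0.0 [-0.129  -0.055   0.0665] [[339.6 122.5]]
0.2 [-0.134 -0.055  0.077] [[338.8 118.4]]
0.4 [-0.1367 -0.055   0.0883] [[338.5 114.6]]
0.6 [-0.1372 -0.055   0.1   ] [[338.7 111.3]]
0.8 [-0.1354 -0.055   0.1115] [[339.4 108.7]]
1.0 [-0.1313 -0.055   0.1224] [[340.6 106.9]]
1.2 [-0.1251 -0.055   0.1322] [[342.2 106. ]]
1.4 [-0.1171 -0.055   0.1407] [[344.2 106. ]]
1.6 [-0.1075 -0.055   0.1474] [[346.5 106.9]]
1.8 [-0.0969 -0.055   0.152 ] [[349.  108.8]]
2.0 [-0.0855 -0.055   0.1544] [[351.6 111.6]]
top []
```

The hasp is back at about 0.4 rad: bias-corrected, the pull is near x −136, z 88 mm. Pinching stuck, so I'll tilt the closed fingers forward and lift the pull from beneath.

```bash
python3 -m jog '[[0,-20,0,0,0,0],[-15,-40,0,0,0,0],[-45,-45,0,0,0,0],[-75,-45,0,0,0,-7],[-85,-45,0,0,0,-14],[-85,-40,0,0,0,-21],[-85,-30,0,0,0,-28],[-85,-20,0,0,0,-35],[-85,-10,0,0,0,-42],[-85,0,0,0,0,-50],[-85,10,0,0,0,-50],[-85,10,0,0,0,-50],[-85,10,0,0,0,-50]]' 0
cat >> h.py <<'E'
P=(.5626,.1912,-.1306)
def chest(w):
    c,s=np.cos(P[2]),np.sin(P[2]); d=np.asarray(w)-[P[0],P[1],0]
    return d@np.array([[c,-s,0],[s,c,0],[0,0,1]])
def tool():
    s=robot.get_state();A=R.from_rotvec(s["orientation"]); return s,A
def tips(pts):
    """tool-frame shifts (mm) that bring the finger tip to chest points (mm)"""
    s,A=tool(); t=s["tcp_pos"]+A.apply([0,.014,0])
    return (A.inv().apply(T(P,np.asarray(pts)/1000.)-t)*1000).round(0).tolist()
E
python3 - <<'E'
from h import *
s,A=tool(); t=s["tcp_pos"]+A.apply([0,.014,0])
print("tip chest",(chest(t)*1000).round(1),"dir",chest(A.apply([0,1,0])+[P[0],P[1],0]).round(3),s["joint_pos"].round(2))
z=-55
for q in tips([(-150,z,60),(-141,z,55),(-133,z,62),(-131,z,80),(-130,z,99),(-127,z,115),(-121,z,126),(-113,z,135),(-105,z,141)]): print(q)
E
```

```text
time_s: 15.0
tcp_pos: [0.377, 0.1788, 0.1513]
orientation: [-1.541, -0.565, -0.764]
contact_force: [-0.2, -0.6, -1.3]
gripper_width: 0.0002
tip chest [-171.9  -36.7  142. ] dir [ 0.747 -0.02  -0.664] [ 0.65 -0.28 -1.08  0.11 -0.57  0.58]
[-47.0, 71.0, -17.0]
[-45.0, 81.0, -16.0]
[-34.0, 83.0, -16.0]
[-19.0, 72.0, -17.0]
[-4.0, 60.0, -17.0]
[10.0, 52.0, -17.0]
[22.0, 49.0, -17.0]
[34.0, 49.0, -18.0]
[44.0, 51.0, -18.0]
```

```bash
cat >> h.py <<'E'
def pose(tip,tilt,sg=1):
    """tool-frame shift mm, turn deg to bring tip to chest pt with finger tilted forward by tilt deg"""
    s,A=tool(); a=np.radians(tilt)
    y=np.array([np.sin(a),0,-np.cos(a)]); z=np.array([0,1.,0])*sg; M=R.from_rotvec([0,0,P[2]])*R.from_matrix(np.c_[np.cross(y,z),y,z])
    g=T(P,np.asarray(tip)/1000.)[0]-M.apply([0,.014,0])
    return (A.inv().apply(g-s["tcp_pos"])*1000).round(1),(A.inv()*M).as_rotvec(degrees=True).round(1)
E
python3 - <<'E'
from h import *
print(pose((-162,-55,110),33)); print(pose((-158,-55,70),33))
E
```

```text
(array([-13.8,  29.5, -17.9]), array([ 1.2,  0.2, 15.4]))
(array([-41. ,  59.1, -17.2]), array([ 1.2,  0.2, 15.4]))
```

```bash
python3 -m jog '[[-5,10,-9,1,0,7],[-14,30,-18,1.2,0,15.4],[-14,30,-18,1.2,0,15.4],[-14,30,-18,1.2,0,15.4],[-27,45,-17,1.2,0,15.4],[-41,59,-17,1.2,0,15.4],[-41,59,-17,1.2,0,15.4],[-41,59,-17,1.2,0,15.4]]' 0
python3 - <<'E'
from h import *
s,A=tool(); t=s["tcp_pos"]+A.apply([0,.014,0])
print("tip chest",(chest(t)*1000).round(1),"dir",chest(A.apply([0,1,0])+[P[0],P[1],0]).round(3),s["joint_pos"].round(2))
print(pose((-151,-55,61),33))
z=-55
for q in tips([(-151,z,61),(-146,z,63),(-144,z,70),(-144,z,83),(-141,z,92),(-138,z,100),(-132,z,110),(-127,z,116),(-121,z,126),(-113,z,135),(-105,z,141)]): print(q)
E
```

```text
time_s: 15.67
tcp_pos: [0.3887, 0.1572, 0.08]
orientation: [-1.562, -0.352, -0.547]
contact_force: [-0.7, -0.0, 0.4]
gripper_width: 0.0001
tip chest [-160.4  -56.4   68.2] dir [ 0.541 -0.002 -0.841] [ 0.42 -0.15 -1.03  0.19 -0.29  0.47]
(array([ 3.9, 11.2,  1.4]), array([ 0.1,  0.3, -0.3]))
[4.0, 11.0, 1.0]
[9.0, 12.0, 1.0]
[15.0, 7.0, 1.0]
[22.0, -4.0, 1.0]
[29.0, -9.0, 1.0]
[36.0, -15.0, 1.0]
[46.0, -20.0, 1.0]
[54.0, -22.0, 1.0]
[64.0, -27.0, 1.0]
[76.0, -31.0, 1.0]
[86.0, -31.0, 1.0]
```

```bash
python3 -m jog '[[4,11,1,0,0,0],[9,12,1,0,0,0],[12,9,1,0,0,0],[15,7,1,0,0,0],[19,1,1,0,0,0],[22,-4,1,0,0,0],[26,-7,1,0,0,0],[29,-9,1,0,0,0],[33,-12,1,0,0,0],[36,-15,1,0,0,0],[41,-18,1,0,0,0],[46,-20,1,0,0,0],[50,-21,1,0,0,0],[54,-22,1,0,0,0],[59,-25,1,0,0,0],[64,-27,1,0,0,0],[64,-27,1,0,0,0],[64,-27,1,0,0,0]]' 0
python3 - <<'E'
from h import *
s,A=tool(); t=s["tcp_pos"]+A.apply([0,.014,0])
print("tip chest",(chest(t)*1000).round(1))
print(tips([(-121,-55,126),(-113,-55,135),(-105,-55,141),(-97,-55,143)]))
im=get_image("scene")
cv2.imwrite("pics/k.png",cv2.resize(im["pixels"][60:170,290:430,::-1],(560,440)))
E
```

```text
time_s: 17.17
tcp_pos: [0.4294, 0.1535, 0.1391]
orientation: [-1.562, -0.354, -0.55]
contact_force: [-5.1, -1.1, 6.8]
gripper_width: -0.0002
tip chest [-119.5  -54.7  127.4]
[[-2.0, 0.0, -0.0], [10.0, -3.0, -0.0], [20.0, -4.0, -0.0], [27.0, -1.0, -0.0]]
```

View pics/k.png

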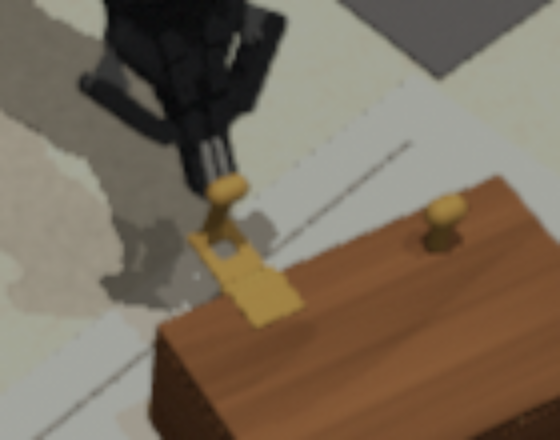

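The hasp is now straight out (slot visible, pull at (228,188) in the crop, about 1.57 rad), and the lid is shut. I'll push a bit further, then back off towards the robot.

```bash
python3 -m jog '[[5,-2,0,0,0,0],[10,-3,0,0,0,0],[15,-4,0,0,0,0],[20,-4,0,0,0,0],[20,-4,0,0,0,0],[20,-4,0,0,0,0],[8,-4,0,0,0,0],[-5,-20,0,0,0,0],[-10,-50,0,0,0,0],[-10,-80,0,0,0,0],[-10,-80,0,0,0,0]]' 0
python3 - <<'E'
from h import *
im=get_image("scene"); print([(np.round(d["uv"],1),round(d["score"],2)) for d in look_for(im,"hasp_pull")],[(np.round(d["uv"],1),round(d["score"],2)) for d in look_for(im,"lid_knob")])
s,A=tool(); t=s["tcp_pos"]+A.apply([0,.014,0])
print("tip chest",(chest(t)*1000).round(1),s["joint_pos"].round(2))
print(pose((-47,55,230),0))
E
```

```text
time_s: 18.13
tcp_pos: [0.3773, 0.1616, 0.2042]
orientation: [-1.557, -0.359, -0.553]
contact_force: [1.6, 0.4, 1.0]
gripper_width: -0.0004
[(array([346.5, 116.7]), 0.73)] [(array([388.4, 144.6]), 0.74)]
tip chest [-172.1  -54.5  188.5] [ 0.45 -0.38 -0.87  0.59 -0.3   0.5 ]
(array([135.6,  35.4, 109. ]), array([ 0.1,  0.2, 32.9]))
```

```bash
python3 - <<'E'
from h import *
print(pose((-95,55,206),33))
E
```

```text
(array([ 74.6,  27.2, 109.2]), array([ 0.1,  0.2, -0.1]))
```

```bash
python3 -m jog '[[15,-10,25,0,0,0],[30,-10,50,0,0,0],[45,-5,75,0,0,0],[60,10,95,0,0,0],[75,27,109,0,0,0],[75,27,109,0,0,0],[75,27,109,0,0,0],[75,27,109,0,0,0]]' 1
python3 - <<'E'
from h import *
print(pose((-36.6,55,116.6),33),tool()[0]["joint_pos"].round(2))
im=get_image("scene")
cv2.imwrite("pics/l.png",cv2.resize(im["pixels"][40:170,290:450,::-1],(640,520)))
E
```

```text
time_s: 18.95
tcp_pos: [0.467, 0.2577, 0.2157]
orientation: [-1.564, -0.352, -0.547]
contact_force: [-0.0, 0.7, -0.4]
gripper_width: 0.0857
(array([  2.6, 105.5,   1.9]), array([ 0.2,  0.3, -0.3])) [ 0.57 -0.11 -0.63  0.59 -0.36  0.61]
```

View pics/l.png

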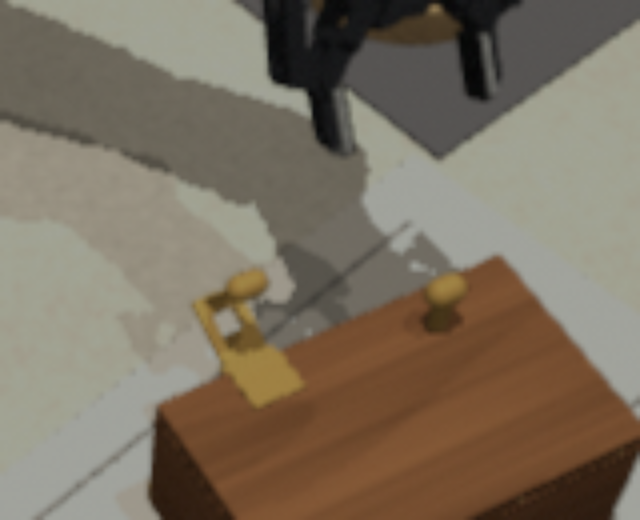

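The hasp is at about 1.9 rad with the lid shut, and the fingers are lined up over the knob at (446,290) in the crop. Next I grasp the knob.

```bash
python3 -m jog '[[2,25,2,0,0,0],[2.6,50,2,0,0,0],[2.6,75,2,0,0,0],[2.6,93,2,0,0,0],[2.6,105,2,0,0,0],[2.6,105,2,0,0,0],[2.6,105,2,0,0,0]]' 1 && python3 -m jog '[[0,0,0,0,0,0],[0,0,0,0,0,0],[0,0,0,0,0,0],[0,0,0,0,0,0],[0,0,0,0,0,0],[0,0,0,0,0,0],[0,0,0,0,0,0],[0,0,0,0,0,0]]' 0
python3 - <<'E'
from h import *
s,A=tool(); g=s["tcp_pos"]-A.apply([0,.005,0]); print("grasp chest",(chest(g)*1000).round(1),s["joint_pos"].round(2))
# arc rows from now: knob offset from hinge
a=A.inv(); y0=A.as_matrix()[:,1]
k0=np.array([-.122,0,.042])
ax=R.from_rotvec([0,0,P[2]]).apply([0,1,0])
for f in np.arange(.1,1.41,.1):
    k=R.from_rotvec([0,f,0]).apply(k0); d=R.from_rotvec([0,0,P[2]]).apply(k-k0)
    rot=R.from_rotvec(ax*f*.7)           # tool turns along with 70% of the lid
    tc=g+d+rot.apply(s["tcp_pos"]-g)
    print(round(f,1),(a.apply(tc-s["tcp_pos"])*1000).round(1),(a*rot*A).as_rotvec(degrees=True).round(1))
E
```

```text
time_s: 19.58
tcp_pos: [0.5245, 0.2507, 0.1287]
orientation: [-1.565, -0.351, -0.546]
contact_force: [-0.2, -0.2, -0.0]
gripper_width: 0.0854
time_s: 20.25
tcp_pos: [0.5246, 0.2521, 0.1298]
orientation: [-1.562, -0.352, -0.546]
contact_force: [-4.5, 2.1, 5.1]
gripper_width: 0.0225
grasp chest [-48.3  55.4 134. ] [ 0.49  0.08 -0.67  0.34 -0.32  0.53]
0.1 [10.2 -7.5 -0.1] [ 0. -0.  4.]
0.2 [ 21.  -13.9  -0.1] [ 0. -0.  8.]
0.3 [ 32.5 -19.2  -0.2] [ 0.1 -0.  12. ]
0.4 [ 44.4 -23.3  -0.2] [ 0.1 -0.  16. ]
0.5 [ 56.6 -26.2  -0.3] [ 0.1 -0.  20.1]
0.6 [ 69.1 -27.9  -0.4] [ 0.1 -0.  24.1]
0.7 [ 81.7 -28.3  -0.4] [ 0.1 -0.  28.1]
0.8 [ 94.2 -27.4  -0.5] [ 0.2 -0.  32.1]
0.9 [106.6 -25.2  -0.5] [ 0.2 -0.1 36.1]
1.0 [118.8 -21.9  -0.6] [ 0.2 -0.1 40.1]
1.1 [130.5 -17.3  -0.6] [ 0.2 -0.1 44.1]
1.2 [141.6 -11.6  -0.7] [ 0.2 -0.1 48.1]
1.3 [152.2  -4.7  -0.7] [ 0.2 -0.1 52.1]
1.4 [162.    3.1  -0.8] [ 0.3 -0.1 56.1]
```

```bash
python3 -m jog '[[5,-3.8,0,0,0,2],[10.2,-7.5,0,0,0,4],[15.5,-10.8,0,0,0,6],[21,-14,0,0,0,8],[26.7,-16.6,0,0,0,10],[32.5,-19.2,0,0,0,12],[38.5,-21.3,0,0,0,14],[44.4,-23.3,0,0,0,16],[50.5,-24.8,0,0,0,18],[56.6,-26.2,0,0,0,20],[62.8,-27.1,0,0,0,22],[69,-28,0,0,0,24],[69,-28,0,0,0,24],[69,-28,0,0,0,24]]' 0
python3 - <<'E'
from h import *
s,A=tool(); g=s["tcp_pos"]-A.apply([0,.005,0]); print("grasp chest",(chest(g)*1000).round(1),s["joint_pos"].round(2))
y=chest(A.apply([0,1,0])+[P[0],P[1],0]); print("tilt",np.degrees(np.arctan2(y[0],-y[2])))
h=chest(g)*1000-[75,55,90.5]; print("phi",np.arctan2(h[2],-h[0])-np.arctan2(42,122),np.hypot(h[0],h[2]))
E
```

```text
time_s: 21.42
tcp_pos: [0.5656, 0.2472, 0.1893]
orientation: [-1.579, -0.016, -0.215]
contact_force: [-2.5, 1.7, -1.5]
gripper_width: 0.0223
grasp chest [ -5.   55.9 194.3] [ 0.34  0.22 -0.23  0.99 -0.07  0.46]
tilt 8.458919568423541
phi 0.5824642772183894 131.0293530367391
```

The lid follows to about 0.58 rad with low forces. I continue the arc.

```bash
python3 - <<'E'
from h import *
s,A=tool(); g=s["tcp_pos"]-A.apply([0,.005,0]); a=A.inv()
k0=chest(g)-[.075,.055,.0905]; k0[1]=0; k0*=.130/np.linalg.norm(k0)
ax=R.from_rotvec([0,0,P[2]]).apply([0,1,0])
for f in np.arange(.1,.86,.1):
    k=R.from_rotvec([0,f,0]).apply(k0); d=R.from_rotvec([0,0,P[2]]).apply(k-k0)
    rot=R.from_rotvec(ax*f*.6); tc=g+d+rot.apply(s["tcp_pos"]-g)
    print(round(f,1),(a.apply(tc-s["tcp_pos"])*1000).round(1),(a*rot*A).as_rotvec(degrees=True).round(1))
E
```

```text
0.1 [11.3 -5.8 -0.1] [ 0.  -0.   3.4]
0.2 [ 23.2 -10.4  -0.1] [ 0.  -0.   6.9]
0.3 [ 35.5 -13.7  -0.2] [ 0.  -0.  10.3]
0.4 [ 48.  -15.9  -0.3] [ 0.1 -0.  13.8]
0.5 [ 60.7 -16.7  -0.3] [ 0.1 -0.1 17.2]
0.6 [ 73.4 -16.3  -0.4] [ 0.1 -0.1 20.6]
0.7 [ 86.  -14.6  -0.4] [ 0.1 -0.1 24.1]
0.8 [ 98.3 -11.6  -0.5] [ 0.1 -0.1 27.5]
```

```bash
python3 -m jog '[[5.6,-3,0,0,0,1.7],[11.3,-5.8,0,0,0,3.4],[17.2,-8.2,0,0,0,5.2],[23.2,-10.4,0,0,0,6.9],[29.3,-12.1,0,0,0,8.6],[35.5,-13.7,0,0,0,10.3],[41.7,-14.9,0,0,0,12],[48,-15.9,0,0,0,13.8],[54.3,-16.4,0,0,0,15.5],[60.7,-16.7,0,0,0,17.2],[67,-16.6,0,0,0,19],[73.4,-16.3,0,0,0,20.6],[79.7,-15.5,0,0,0,22.3],[86,-14.6,0,0,0,24],[92.2,-13.2,0,0,0,25.8],[98.3,-11.6,0,0,0,27.5],[98.3,-11.6,0,0,0,27.5],[98.3,-11.6,0,0,0,27.5]]' 0
python3 - <<'E'
from h import *
s,A=tool(); g=s["tcp_pos"]-A.apply([0,.005,0]); print("grasp chest",(chest(g)*1000).round(1),s["joint_pos"].round(2))
y=chest(A.apply([0,1,0])+[P[0],P[1],0]); print("tilt",np.degrees(np.arctan2(y[0],-y[2])))
h=chest(g)*1000-[75,55,90.5]; print("phi",np.arctan2(h[2],-h[0])-np.arctan2(42,122),np.hypot(h[0],h[2]))
E
```

```text
time_s: 22.92
tcp_pos: [0.6612, 0.2349, 0.2145]
orientation: [-1.536, 0.358, 0.16]
contact_force: [-1.1, -0.6, -0.3]
gripper_width: -0.0001
grasp chest [ 93.7  56.2 219.2] [0.21 0.65 0.43 1.67 0.1  0.32]
tilt -18.970547577023837
phi 1.3832696177746227 130.06902147016515
```

The knob slipped out: the fingers are shut with nothing between them. I'll look.

```bash
python3 - <<'E'
from h import *
im=get_image("scene"); j=get_image("top")
a=[cv2.resize(i["pixels"][y:y+130,x:x+130,::-1],(390,390)) for i,x,y in((im,320,30),(j,165,120))]
cv2.imwrite("pics/m.png",np.hstack(a))
for f in np.arange(.4,1.45,.1):
    k=R.from_rotvec([0,f,0]).apply([[-.122,.055,.042],[-.15,-.12,.0115],[-.15,.12,.0115]])+[.075,0,.0905]
    print(round(f,1),((proj(im,T(P,k))-[320,30])*3).round(0).tolist())
E
```

```text
0.4 [[271.0, 232.0], [37.0, 298.0], [310.0, 182.0]]
0.5 [[281.0, 232.0], [43.0, 294.0], [319.0, 177.0]]
0.6 [[291.0, 234.0], [50.0, 293.0], [330.0, 174.0]]
0.7 [[301.0, 238.0], [58.0, 293.0], [341.0, 173.0]]
0.8 [[312.0, 244.0], [67.0, 295.0], [353.0, 173.0]]
0.9 [[324.0, 251.0], [77.0, 299.0], [366.0, 176.0]]
1.0 [[335.0, 260.0], [87.0, 306.0], [379.0, 180.0]]
1.1 [[347.0, 271.0], [98.0, 314.0], [393.0, 187.0]]
1.2 [[358.0, 283.0], [110.0, 325.0], [407.0, 196.0]]
1.3 [[369.0, 296.0], [122.0, 338.0], [421.0, 207.0]]
1.4 [[380.0, 311.0], [134.0, 353.0], [436.0, 219.0]]
```

View pics/m.png

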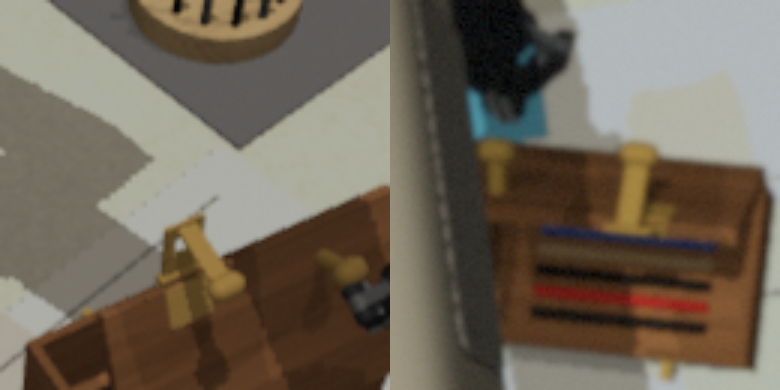

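The knob is at about (348,265) in the crop, which puts the lid near 1.1 rad, and the hasp is still up. That is enough to pass but under 70°. I'll go over the lid's edge and push it further from the front with closed fingers, at y = 10 mm between the hasp and the knob.

```bash
python3 - <<'E'
from h import *
for a in[((105,56,275),-19),((60,12,285),0),((-30,12,280),0)]: print(pose(*a))
E
```

```text
(array([ -6.2, -74.7,  -0.8]), array([0.3, 0.2, 0. ]))
(array([-56.7, -68.6, -44.7]), array([  0.3,   0.2, -19. ]))
(array([-140.2,  -34.6,  -44.3]), array([  0.3,   0.2, -19. ]))
```

```bash
python3 -m jog '[[-2,-25,0,0,0,0],[-4,-50,0,0,0,0],[-6,-75,0,0,0,0],[-6,-75,0,0,0,0],[-25,-73,-20,0,0,-7],[-45,-70,-35,0,0,-14],[-57,-69,-45,0,0,-19],[-57,-69,-45,0,0,-19],[-85,-58,-45,0,0,-19],[-112,-46,-44,0,0,-19],[-140,-35,-44,0,0,-19],[-140,-35,-44,0,0,-19],[-140,-35,-44,0,0,-19]]' 0
python3 - <<'E'
from h import *
s,A=tool(); t=s["tcp_pos"]+A.apply([0,.014,0]);print("tip chest",(chest(t)*1000).round(1))
print(pose((-30,12,192),0),tips([(-30,12,192),(32,12,192)]))
E
```

```text
time_s: 24.1
tcp_pos: [0.5324, 0.2075, 0.2947]
orientation: [-1.572, 0.097, -0.099]
contact_force: [0.4, 0.3, 0.1]
gripper_width: 0.0002
tip chest [-32.   12.2 280.7]
(array([ 1.9, 88.7,  0.1]), array([0.2, 0.3, 0.1])) [[2.0, 89.0, 0.0], [64.0, 89.0, -0.0]]
```

```bash
python3 -m jog '[[0,30,0,0,0,0],[0,60,0,0,0,0],[0,89,0,0,0,0],[0,89,0,0,0,0],[12,89,0,0,0,0],[22,89,0,0,0,0],[30,89,0,0,0,0],[38,89,0,0,0,0],[45,89,0,0,0,0],[52,88,0,0,0,0],[58,87,0,0,0,0],[64,85,0,0,0,0],[68,84,0,0,0,0],[68,84,0,0,0,0],[68,84,0,0,0,0]]' 0
python3 - <<'E'
from h import *
s,A=tool(); t=s["tcp_pos"]+A.apply([0,.014,0]);print("tip chest",(chest(t)*1000).round(1))
im=get_image("scene"); print([(np.round(d["uv"]),round(d["score"],2)) for d in look_for(im,"lid_knob")])
E
```

```text
time_s: 25.35
tcp_pos: [0.6028, 0.199, 0.2134]
orientation: [-1.571, 0.093, -0.103]
contact_force: [-0.7, 0.4, 6.0]
gripper_width: -0.0004
tip chest [ 39.   12.9 199.4]
[(array([411., 146.]), 0.71)]
```

Now I back off and check.

```bash
python3 -m jog '[[-15,0,0,0,0,0],[-35,0,0,0,0,0],[-55,0,0,0,0,0],[-65,-25,0,0,0,0],[-85,-55,0,0,0,0],[-115,-80,0,0,0,0],[-145,-100,0,0,0,0],[-170,-110,0,0,0,0],[-170,-110,0,0,0,0],[-170,-110,0,0,0,0]]' 0
python3 - <<'E'
from h import *
im=get_image("scene"); j=get_image("top")
a=[cv2.resize(i["pixels"][y:y+130,x:x+130,::-1],(390,390)) for i,x,y in((im,340,60),(j,165,120))]
cv2.imwrite("pics/n.png",np.hstack(a))
for f in np.arange(1.,1.85,.1):
    k=R.from_rotvec([0,f,0]).apply([[-.122,.055,.042],[-.15,-.12,.0115],[-.15,.12,.0115]])+[.075,0,.0905]
    print(round(f,1),((proj(im,T(P,k))-[340,60])*3).round(0).tolist(),((proj(j,T(P,k))-[165,120])*3).round(0).tolist())
print(robot.get_state()["contact_force"])
E
```

```text
time_s: 26.28
tcp_pos: [0.4346, 0.2209, 0.3242]
orientation: [-1.57, 0.088, -0.107]
contact_force: [0.9, -0.1, 0.7]
gripper_width: 0.0
1.0 [[275.0, 170.0], [27.0, 216.0], [319.0, 90.0]] [[105.0, 165.0], [344.0, 249.0], [0.0, 211.0]]
1.1 [[287.0, 181.0], [38.0, 224.0], [333.0, 97.0]] [[107.0, 147.0], [346.0, 228.0], [-0.0, 190.0]]
1.2 [[298.0, 193.0], [50.0, 235.0], [347.0, 106.0]] [[109.0, 128.0], [347.0, 207.0], [0.0, 168.0]]
1.3 [[309.0, 206.0], [62.0, 248.0], [361.0, 117.0]] [[112.0, 110.0], [350.0, 185.0], [2.0, 146.0]]
1.4 [[320.0, 221.0], [74.0, 263.0], [376.0, 129.0]] [[115.0, 93.0], [352.0, 163.0], [4.0, 124.0]]
1.5 [[330.0, 237.0], [87.0, 279.0], [389.0, 144.0]] [[119.0, 77.0], [355.0, 141.0], [7.0, 103.0]]
1.6 [[340.0, 254.0], [99.0, 297.0], [403.0, 160.0]] [[124.0, 61.0], [358.0, 119.0], [11.0, 82.0]]
1.7 [[348.0, 271.0], [111.0, 317.0], [415.0, 178.0]] [[128.0, 47.0], [361.0, 99.0], [16.0, 62.0]]
1.8 [[356.0, 289.0], [123.0, 337.0], [427.0, 197.0]] [[133.0, 35.0], [364.0, 80.0], [22.0, 43.0]]
[ 0.39453746  0.59841717 -0.11102269]
```

View pics/n.png

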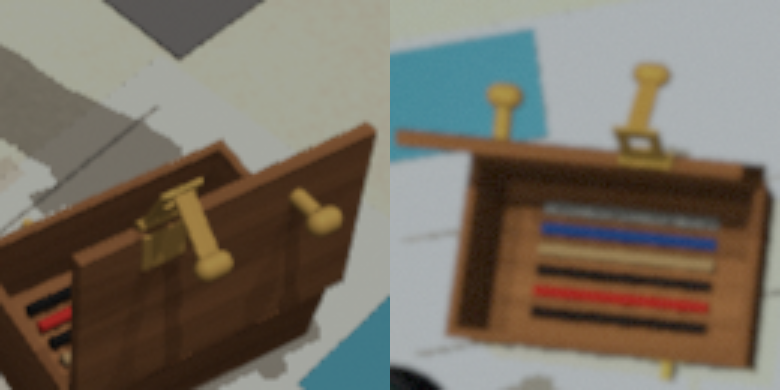

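The knob at (322,220) in the scene crop and (113,97) in the top crop gives a lid angle of about 1.4 rad (80°). The hasp is still flipped up, and the arm is clear.

```bash
python3 -c "
from workcell import robot
print(robot.finish_job())"
```

```text
the job is handed in; nothing more can be done
None
```

The job is handed in at about 26 s of the 46 s. The brown chest's hasp is flipped up and its lid stands open at about 80° by itself. No verdict is reported, so all angles here are my readings from the camera images.

**Hasp:**
- My first pinch of the pull jammed, with wrist force up to about 50 N, and dragged the lid up to about 0.13 rad.
- I let go and pressed the lid shut again. A first push on the pull with closed fingers missed it.
- Lifting it from below with tilted, closed fingers worked. With the lid visibly shut, the hasp read about 1.57 rad, then about 1.9 rad.

**Lid:**
- I raised it by the knob, but the knob slipped out of the fingers at about 1.1 rad.
- I pushed it the rest of the way at its front edge with closed fingers, so the last part was not done by the knob as you asked.

**Last checks:**
- Both cameras agree on about 1.4 rad (80°) for the lid, with the hasp still up.
- The gripper is clear of everything, with contact force about 0.
- The arm stayed well away from the blue chest by the planned paths. I did not check that chest in a final picture.

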